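# Index the vial carousel by one slot

### The job

With the fingertips, press the carousel's spring plunger in and, keeping it down, push it round to the next slot on the side where the specimen cup stands, then let it spring up into that slot. Turn it by one slot only, that way only, and lift or carry nothing: the two vials ride along standing in their sockets, and the cup and the tape roll stay where they are.

Things in the scene. Friction and masses are not known exactly. Their poses are not given: they have to be found in the camera images.
- carousel_base: Fixed round base of the carousel, a grey tray 216 mm across, 30 mm high. Origin: centre of its underside, on the table; z up, +x towards the slot in which the plunger starts, +y 90 deg counterclockwise of that. Its rim carries a flat metal index ring (86 to 104 mm from the axis, 6 mm thick, top at 30 mm) with 8 radial slots 10.5 mm wide, one every 45 deg (0.785 rad).
- carousel_axis (a point): Point on the carousel's turning axis, 30 mm above the table, at the height of the white deck's top. The deck (168 mm across) is locked while the plunger is up in a slot, with about 0.015 rad of play; freed, it turns stiffly (friction 0.06 N m) and stays where it is left.
- carousel (a joint): Angle of the white deck in its base, rad: about 0 at the start, growing counterclockwise seen from above. The slots lie at multiples of 0.785. The next slot is at +0.785 if the specimen cup stands on the base's +y side, at -0.785 if on its -y side.
- plunger (a joint): How far the plunger is pressed down, m: 0 up (locked in a slot), 0.010 at its stop; the spring pushes up with 4 to 7 N. A round-topped tongue 8 mm wide on its foot stands up in a slot and is clear below the ring from 0.006 on. Let go between slots, it presses up against the ring (at about 0.006), slides on when the deck is pushed and springs up at a slot, centring itself from about 2 mm off.
- plunger_top (a point): Centre of the upper face of the plunger's round black thumb cap, 54 mm above the table when up, 66 mm from the turning axis; it goes round with the deck. The cap is 50 mm across with a lip 3 mm high (inside 44 mm across) that keeps a fingertip from sliding off when it pushes sideways.
- specimen_cup: Loose specimen cup with a lid, 65 mm across, 64 mm high, origin at the centre of its underside. It stands on the table to one side of the carousel, about 90 deg round from the plunger's first slot, and shows which way to turn.
- tape_roll: Loose roll of white tape lying flat, 62 mm across, 19 mm high, origin at the centre of its underside, on the table on the other side of the carousel.
- vial_a: Loose glass vial, 23 mm across, 49 mm high, standing in a socket ring (12 mm deep) on the deck, 55 mm from the axis, 140 deg counterclockwise of the plunger. Origin at the centre of its underside, 30 mm above the table; its top is at 79 mm.
- vial_b: The other vial, of the same size, in the socket 140 deg clockwise of the plunger; the other three sockets are empty.

How it is judged:
By the outcome, as a careful person would: the job done as asked, in the order asked, and still so for the second after the job is handed in, with the robot touching nothing.
It also fails if it takes over 34 s, if anything falls off the work surface, if the arm or the gripper's body presses on something with over 40 N, if the wrist force passes 120 N, or if a joint passes its speed limit or range.

### The arm

A 6-joint arm with a two-finger parallel gripper is mounted at the origin on the work surface; the furniture and walls round the work are solid. World frame = base frame: x ahead of the robot, y to its left, z up, the work surface at z = 0. Lengths are in m, angles in rad, forces in N, time in s.
With the tool pointing down it reaches from about 0.375 to 0.975 m from the base axis. Payload 3.8 kg.
Tool frame: the origin (TCP) lies midway between the tips of the shut fingers; the grasp point (between the pads) lies 19 mm behind it; z points along the fingers, y is the line along which they close (so a half turn about z gives the same grasp; the last joint's range is limited). The gripper opens to 85 mm and grips with 20 to 120 N. Pads are 22 mm wide; open, the fingers measure 114 mm over their backs; the gripper's body (76 mm by 85 mm) begins 54 mm behind the grasp point. The pads swing forward as they close: fully open they stand 13 mm farther back than shut.
Start: joints at [-1.164, 0.264, 1.604, -0, 1.274, -0.037], TCP at [0.29, -0.61, 0.231] pointing down, gripper open.
Joint ranges: [-2.63, 2.63], [-0.94, 2.18], [0.31, 2.57], [-1.31, 4.45], [0, 2.66], [-2.55, 2.55]. Speed limits (rad/s): [2.57, 2.57, 3.14, 3.14, 3.14, 3.14].

### API

Orientations are given as a rotation vector (axis times angle).
In Python, from workcell import bot, cams gives the robot as it stands.
- The arm moves only by the tool play_rows, never from a script. Its argument "rows" is a list of rows, each a list of 2 entries, a list of its own where there are three numbers: the shift along the tool's x, y, z scaled (see below), then the turn, a rotation vector about the tool's x, y, z scaled (see below). A call has 1 to 20 rows; each row is the pose to reach, as a shift and turn from the pose commanded when the call began, along the tool's axes at that moment; what a row does not reach only later rows make up. The controller multiplies each number of a shift by 250 mm and each number of a turn by 45 degrees. A row lasts 1/12 s, in which the tool goes at most 41.7 mm and 7.16 degrees, less where a joint would pass 70% of its speed; a pose out of reach is approached as far as the arm can. A call with a number of a shift or a turn outside -1 to 1 is refused whole. A call with a gripper value outside its range is refused whole. "claw" is the opening, from -1 (shut) to 1 (fully open), set as the call begins (left out, the last holds). The fingers move at their own pace and stop on an object; "newtons" is the grip in N (left out, the last holds). Time passes only in rows, so rows that repeat a pose let the fingers close. It gives the time, the measured TCP pose, the force, the opening and the grip force at its end, in the units of the state.
- bot.read_state(): the state, without advancing time (a new reading comes with each control period).
- cams.read_camera(name): name is "side" or "top" or "wrist"; returns a dict with "image" (384x512x3 uint8, red, green, blue), "K" (3x3 intrinsics, pixels), "T" (4x4, takes a point from camera to world coordinates); the wrist camera has in their place "mount" (4x4, takes a point from camera to tool coordinates, whose origin is the TCP and whose axes are the flange's). Camera axes: x right, y down, z forward; pixel columns grow to the right and rows downward; lengths in m; the calibration is good to about 2 mm. The wrist camera is an equidistant fisheye: a pixel r from the principal point sees the ray r / f radians off the axis. A picture is of the moment at which its call begins: read the wrist's pose just before it. There is no depth.
- bot.finish_job(): hands the job in; it is judged then, once.
The state is a dict: "time": time; "q": joint angles; "joint_vel": joint speeds; "joint_torque": joint torques, N m; "tool_pos": TCP position; "tcp_rot": TCP orientation; "wrist_force": force on the tool from outside, world axes, zero at the start; "torque": the same for the moment, N m; "width": opening from 0.0 (shut) to 1.0 (fully open); "grip_force": force on a finger pad.
Only numpy, scipy, OpenCV 4.12 (cv2) and the standard library are available. Lean on these libraries where they do the work, as an engineer would, in place of code of your own. Each camera call takes 0.05 s, during which the arm holds its last target. There are 200 camera calls.

## Working session

There is one attempt and no reset: what is moved stays moved. The work goes in short steps, Python scripts to look and compute and a tool call to move; the robot and the scene stay as the last step left them, time stands still between calls to the robot, and variables do not carry over. Pictures are saved under pics/ and viewed, at most 10 in all, crops included, and the job is handed in when it is done.

Besides the shell and the picture viewer there is one more tool, called after ">>>" as name([rows], argument=value, ...), one row to a line, values as JSON. play_rows: Moves the arm, as the interface text tells. Its arguments: {"type":"object","properties":{"rows":{"type":"array","items":{"type":"array"}},"claw":{"type":"number"},"newtons":{"type":"number"}},"required":["rows"]}

```bash
mkdir -p pics; python3 - <<'E'
from workcell import bot,cams
import cv2,numpy as np
s=bot.read_state();print({k:np.round(v,3) for k,v in s.items()})
for n in("top","side"):
    c=cams.read_camera(n);cv2.imwrite(f"pics/{n}0.png",c["image"][:,:,::-1]);np.savez(f"{n}.npz",**c)
    print(n,c["K"].round(1).tolist(),c["T"].round(3).tolist())
E
```

```text
{'time': np.float64(0.0), 'q': array([-1.164,  0.265,  1.605, -0.   ,  1.274, -0.037]), 'joint_vel': array([-0.001, -0.001,  0.001,  0.   , -0.   ,  0.001]), 'joint_torque': array([-2.0000e-03, -5.1511e+01, -3.6732e+01, -0.0000e+00,  1.3000e-02,
        0.0000e+00]), 'tool_pos': array([ 0.29 , -0.609,  0.23 ]), 'tcp_rot': array([-3.062e+00, -6.910e-01,  1.000e-03]), 'wrist_force': array([-1.022, -0.023, -0.767]), 'torque': array([-0.036, -0.047, -0.02 ]), 'grip_force': np.float64(0.0), 'width': np.float64(0.997)}
top [[405.2, 0.0, 260.0], [0.0, 405.2, 195.3], [0.0, 0.0, 1.0]] [[0.027, -0.984, 0.179, 0.348], [-0.999, -0.032, -0.023, 0.311], [0.028, -0.178, -0.984, 0.9], [0.0, 0.0, 0.0, 1.0]]
side [[432.3, 0.0, 257.2], [0.0, 432.3, 192.3], [0.0, 0.0, 1.0]] [[-0.997, -0.042, 0.06, 0.427], [-0.072, 0.658, -0.749, 0.942], [-0.008, -0.752, -0.659, 0.638], [0.0, 0.0, 0.0, 1.0]]
```

View pics/top0.png

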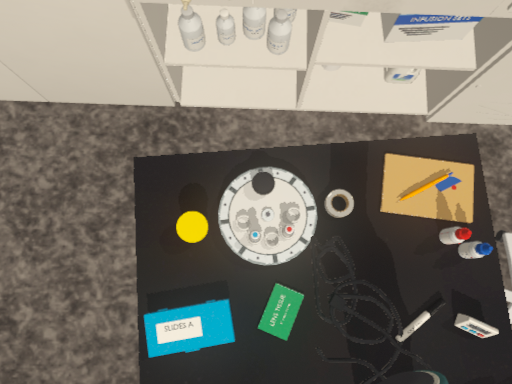

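View pics/side0.png

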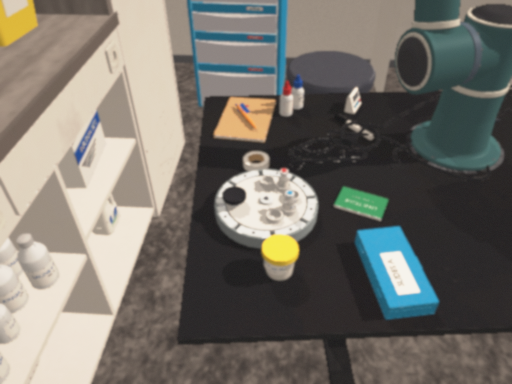

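The top view shows the plunger cap at about (263,183), the carousel centre near (268,215), the yellow cup at (192,227) and the tape at (339,203). Next I enlarge this area.

```bash
cat >h.py <<'E'
import numpy as np,cv2
def ray(n,u,v,z):
    c=np.load(n+".npz");K,T=c["K"],c["T"]
    d=T[:3,:3]@np.linalg.solve(K,[u,v,1]);o=T[:3,3]
    return (o+d*(z-o[2])/d[2]).round(4)
def proj(n,p):
    c=np.load(n+".npz");K,T=c["K"],c["T"]
    x=K@(T[:3,:3].T@(np.array(p)-T[:3,3]));return (x[:2]/x[2]).round(1)
E
python3 - <<'E'
from h import *
print(ray("top",263,183,.054),ray("top",268,215,.03),ray("top",192,227,.064),ray("top",339,203,.019))
print(ray("side",234,196,.054))
print('table edge',ray("top",300,145,0), 'shelf',ray("top",240,108,0))
a=np.load("top.npz")["image"][155:275,165:365,::-1];b=np.load("side.npz")["image"][150:270,190:340,::-1]
cv2.imwrite("pics/c1.png",cv2.resize(a,None,fx=4,fy=4,interpolation=2));cv2.imwrite("pics/c2.png",cv2.resize(b,None,fx=5,fy=5,interpolation=2))
E
```

```text
[0.528  0.2858 0.054 ] [0.4627 0.2725 0.03  ] [0.4285 0.4299 0.064 ] [0.4958 0.1152 0.019 ]
[0.5261 0.2923 0.054 ]
table edge [0.6323 0.2008 0.    ] shelf [0.7175 0.3429 0.    ]
```

View pics/c1.png

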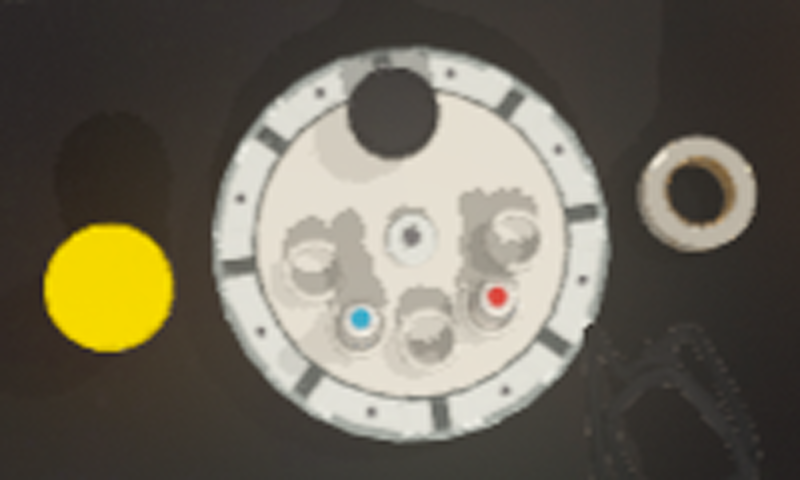

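View pics/c2.png

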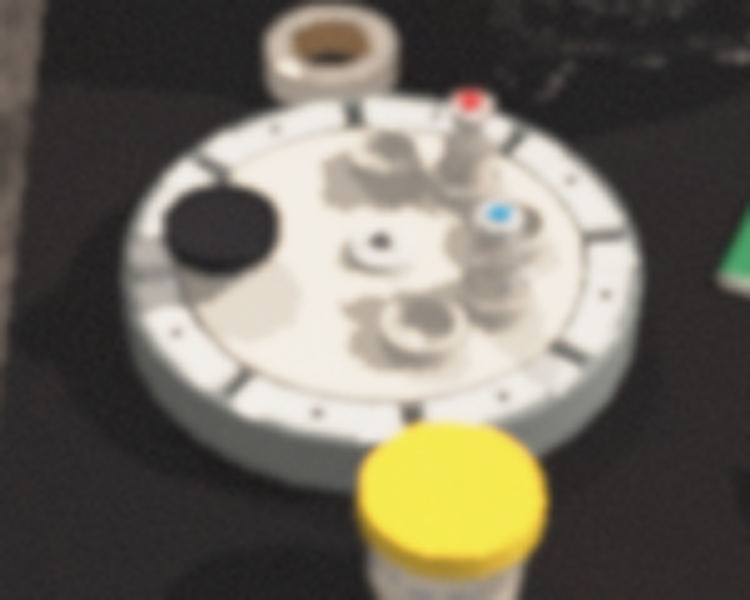

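The crops show the slots clearly, and the cup is on the counterclockwise (+y) side. I'll fit the carousel from its slots in both views.

```bash
python3 - <<'E'
from h import *
from scipy.optimize import least_squares
T=[(272,138),(512,103),(582,213),(555,342),(441,413),(310,382),(238,267)]
S=[(211,168),(354,112),(514,138),(603,235),(570,351),(411,411),(238,385)]
f=lambda p,k,u0,v0:((p[0]+.5)/k-.5+u0,(p[1]+.5)/k-.5+v0)
for n,P,k,o,cap,cup in(("top",T,4,(165,155),(393,113),(109,287)),("side",S,5,(190,150),(222,228),(452,497))):
    Q=np.array([ray(n,*f(p,k,*o),.03)[:2] for p in P])
    def r(x):
        d=Q-x[:2];a=np.arctan2(d[:,1],d[:,0])-x[2];a=(a+np.pi/8)%(np.pi/4)-np.pi/8
        return np.r_[np.hypot(*d.T)-.095,.095*a]
    s=least_squares(r,[.463,.2725,.1]);print(n,s.x.round(4),'rms',np.sqrt(np.mean(s.fun**2)).round(4))
    c=ray(n,*f(cap,k,*o),.057);print('cap',c,'pred',(s.x[:2]+.066*np.array([np.cos(s.x[2]),np.sin(s.x[2])])).round(4),'cup',ray(n,*f(cup,k,*o),.064))
E
```

```text
top [0.4638 0.2733 0.1874] rms 0.0006
cap [0.5277 0.2862 0.057 ] pred [0.5287 0.2856] cup [0.4298 0.4303 0.064 ]
side [0.4619 0.2746 0.1934] rms 0.0015
cap [0.5258 0.2932 0.057 ] pred [0.5266 0.2873] cup [0.4281 0.437  0.064 ]
```

>>> play_rows([
  [[0.8,-0.94,0],[0,0,0]],
  [[0.8,-0.94,0],[0,0,0]],
  [[0.8,-0.94,0],[0,0,0]],
  [[0.8,-0.94,0],[0,0,0]],
  [[0.8,-0.94,0],[0,0,0]],
  [[0.8,-0.94,0],[0,0,0]],
  [[0.8,-0.94,0],[0,0,0]],
  [[0.8,-0.94,0],[0,0,0]],
  [[0.8,-0.94,0],[0,0,0]],
], claw=-1, newtons=20)

```text
time: 0.85
tool_pos: [0.3698, -0.3076, 0.2308]
tcp_rot: [-3.061, -0.697, -0.0]
wrist_force: [-1.1, -0.6, -0.3]
width: -0.003
grip_force: 0.0
```

>>> play_rows([
  [[0.8,-0.94,0],[0,0,0]],
  [[0.8,-0.94,0],[0,0,0]],
  [[0.8,-0.94,0],[0,0,0]],
  [[0.8,-0.94,0],[0,0,0]],
  [[0.8,-0.94,0],[0,0,0]],
  [[0.8,-0.94,0],[0,0,0]],
  [[0.8,-0.94,0],[0,0,0]],
  [[0.8,-0.94,0],[0,0,0]],
  [[0.8,-0.94,0],[0,0,0]],
])

```text
time: 1.6
tool_pos: [0.4502, -0.0108, 0.2311]
tcp_rot: [-3.062, -0.698, -0.001]
wrist_force: [0.1, -0.2, -0.4]
width: 0.002
grip_force: 0.0
```

>>> play_rows([
  [[0.8,-0.94,0],[0,0,0]],
  [[0.8,-0.94,0],[0,0,0]],
  [[0.8,-0.94,0],[0,0,0]],
  [[0.8,-0.94,0],[0,0,0]],
  [[0.8,-0.94,0],[0,0,0]],
  [[0.8,-0.94,0],[0,0,0]],
  [[0.8,-0.94,0],[0,0,0]],
  [[0.8,-0.94,0],[0,0,0]],
  [[0.8,-0.94,0],[0,0,0]],
  [[0.8,-0.94,0],[0,0,0]],
])

```text
time: 2.43
tool_pos: [0.5295, 0.2838, 0.2304]
tcp_rot: [3.063, 0.692, -0.002]
wrist_force: [-0.5, -0.3, -0.3]
width: -0.0
grip_force: 0.0
```

```bash
cat >>h.py <<'E'
from scipy.spatial.transform import Rotation as Ro
def shift(s,p): return (Ro.from_rotvec(s["tcp_rot"]).as_matrix().T@(np.array(p)-s["tool_pos"])/.25).round(3).tolist()
E
python3 - <<'E'
from h import *
from workcell import bot
s=bot.read_state();print(s["tool_pos"],s["q"].round(2),shift(s,[.528,.286,.085]))
E
```

```text
[0.52946468 0.28375452 0.23041941] [ 0.45  0.13  1.77 -0.    1.25  1.58] [-0.0, -0.011, 0.582]
```

>>> play_rows([
  [[0,-0.01,0.15],[0,0,0]],
  [[0,-0.01,0.3],[0,0,0]],
  [[0,-0.01,0.45],[0,0,0]],
  [[0,-0.01,0.55],[0,0,0]],
  [[0,-0.01,0.6],[0,0,0]],
  [[0,-0.01,0.6],[0,0,0]],
  [[0,-0.01,0.6],[0,0,0]],
])

```text
time: 3.02
tool_pos: [0.5282, 0.2855, 0.0816]
tcp_rot: [3.065, 0.689, -0.001]
wrist_force: [-0.1, 0.1, 0.3]
width: 0.001
grip_force: 0.0
```

```bash
python3 - <<'E'
from h import *
from workcell import bot,cams
s=bot.read_state();print(s["tool_pos"],s["wrist_force"])
a=cams.read_camera("side")["image"][150:270,190:340,::-1];b=cams.read_camera("top")["image"][150:270,190:340,::-1]
cv2.imwrite("pics/d.png",cv2.resize(np.hstack([a,b]),(800,320),interpolation=2))
E
```

```text
[0.5282313  0.28549113 0.08158047] [-0.13220846  0.13329543  0.34068172]
```

View pics/d.png

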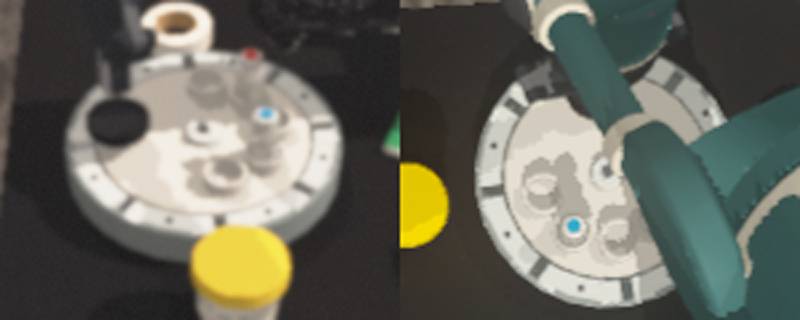

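The side view (left) shows the shut fingertips just above the cap, and the deck has not moved. Now I press down.

>>> play_rows([
  [[0,0,0.04],[0,0,0]],
  [[0,0,0.08],[0,0,0]],
  [[0,0,0.1],[0,0,0]],
  [[0,0,0.11],[0,0,0]],
  [[0,0,0.12],[0,0,0]],
  [[0,0,0.13],[0,0,0]],
  [[0,0,0.14],[0,0,0]],
  [[0,0,0.14],[0,0,0]],
  [[0,0,0.14],[0,0,0]],
])

```text
time: 3.87
tool_pos: [0.5274, 0.2868, 0.0464]
tcp_rot: [3.064, 0.692, -0.002]
wrist_force: [-2.9, -1.9, 5.4]
width: -0.001
grip_force: 2.7
```

```bash
python3 - <<'E'
from h import *
from workcell import bot
s=bot.read_state();c=np.array([.4635,.2735]);p=s["tool_pos"];d=p[:2]-c;print(s["wrist_force"],np.hypot(*d),np.arctan2(d[1],d[0]))
for a in np.linspace(0,.785,11):
    x=c+Ro.from_euler('z',a).as_matrix()[:2,:2]@d;print(shift(s,[*x,.045]),round(-a/.7854,2))
E
```

```text
[-2.92147633 -1.89490554  5.4177564 ] 0.06525178493692928 0.20600330180673443
[0.0, 0.0, 0.006] -0.0
[0.004, -0.02, 0.006] -0.1
[0.007, -0.04, 0.006] -0.2
[0.007, -0.061, 0.006] -0.3
[0.007, -0.081, 0.006] -0.4
[0.004, -0.102, 0.006] -0.5
[0.0, -0.122, 0.006] -0.6
[-0.005, -0.142, 0.006] -0.7
[-0.012, -0.161, 0.006] -0.8
[-0.021, -0.179, 0.006] -0.9
[-0.031, -0.197, 0.006] -1.0
```

>>> play_rows([
  [[0,0,0.006],[0,0,0]],
  [[0.002,-0.01,0.006],[0,0,-0.05]],
  [[0.004,-0.02,0.006],[0,0,-0.1]],
  [[0.006,-0.03,0.006],[0,0,-0.15]],
  [[0.007,-0.04,0.006],[0,0,-0.2]],
  [[0.007,-0.05,0.006],[0,0,-0.25]],
  [[0.007,-0.061,0.006],[0,0,-0.3]],
  [[0.007,-0.071,0.006],[0,0,-0.35]],
  [[0.007,-0.081,0.006],[0,0,-0.4]],
  [[0.006,-0.092,0.006],[0,0,-0.45]],
  [[0.004,-0.102,0.006],[0,0,-0.5]],
  [[0.002,-0.112,0.006],[0,0,-0.55]],
  [[0,-0.122,0.006],[0,0,-0.6]],
  [[-0.002,-0.132,0.006],[0,0,-0.65]],
  [[-0.005,-0.142,0.006],[0,0,-0.7]],
  [[-0.008,-0.152,0.006],[0,0,-0.75]],
  [[-0.012,-0.161,0.006],[0,0,-0.8]],
  [[-0.012,-0.161,0.006],[0,0,-0.8]],
  [[-0.012,-0.161,0.006],[0,0,-0.8]],
])

```text
time: 5.45
tool_pos: [0.5077, 0.3221, 0.0454]
tcp_rot: [2.7, 1.605, -0.001]
wrist_force: [-3.3, -2.6, 6.8]
width: -0.0
grip_force: 3.0
```

```bash
python3 - <<'E'
from h import *
from workcell import bot,cams
s=bot.read_state();print(s["tool_pos"],s["wrist_force"],s["time"])
c=np.array([.4635,.2735]);d=s["tool_pos"][:2]-c;print(np.hypot(*d),np.arctan2(d[1],d[0]))
a=cams.read_camera("side")["image"][150:270,190:340,::-1]
cv2.imwrite("pics/e.png",cv2.resize(a,(750,600),interpolation=2))
E
```

```text
[0.50773788 0.32205839 0.04537929] [-3.30488155 -2.57463422  6.83234517] 5.45
0.0656879568808311 0.8319236525786878
```

View pics/e.png

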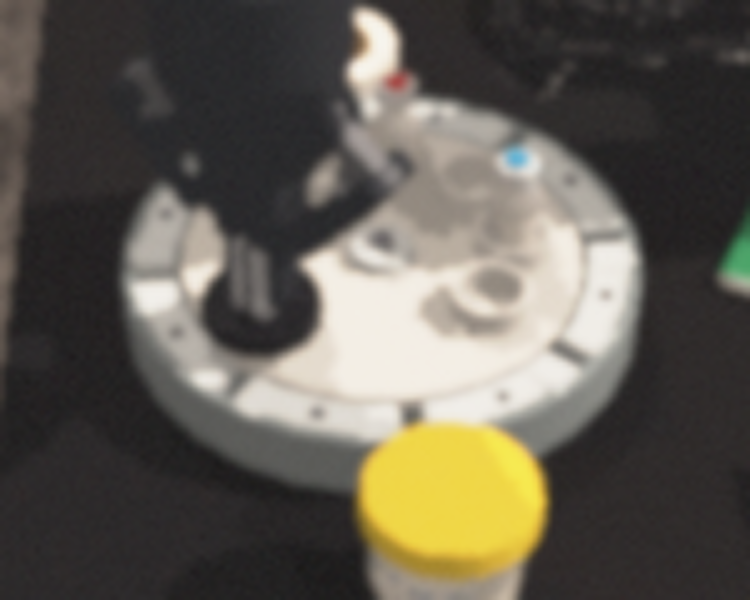

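The deck has come round with the tip. The cap is now at crop (262,303) and the blue vial top at (517,160), so I'll measure the deck angle from those.

```bash
python3 - <<'E'
from h import *
from workcell import bot
f=lambda x,y:((x+.5)/5-.5+190,(y+.5)/5-.5+150)
c=np.array([.4619,.2746])
for n,p,z in(("blue0",(500,214),.079),("blue1",(517,159),.079),("cap0",(222,228),.057),("cap1",(262,303),.048)):
    q=ray("side",*f(*p),z)[:2]-c;print(n,np.hypot(*q).round(4),np.arctan2(q[1],q[0])%6.283)
s=bot.read_state();c=np.array([.4635,.2735]);d=s["tool_pos"][:2]-c
for a in(.04,.08,.12,.158):
    x=c+Ro.from_euler('z',a).as_matrix()[:2,:2]@d;print(shift(s,[*x,.0453]),round(-a/.7854,2))
E
```

```text
blue0 0.0553 2.610785260379849
blue1 0.0543 3.2538934621107094
cap0 0.0666 0.2832531788607989
cap1 0.0685 0.8618533985663475
[0.002, -0.01, 0.0] -0.05
[0.004, -0.021, 0.0] -0.1
[0.006, -0.031, 0.0] -0.15
[0.007, -0.041, 0.0] -0.2
```

>>> play_rows([
  [[0.002,-0.01,0],[0,0,-0.05]],
  [[0.004,-0.02,0],[0,0,-0.1]],
  [[0.006,-0.03,0],[0,0,-0.15]],
  [[0.007,-0.04,0],[0,0,-0.2]],
  [[0.007,-0.04,0],[0,0,-0.2]],
  [[0.007,-0.04,0],[0,0,-0.2]],
])

```text
time: 6.0
tool_pos: [0.5, 0.3283, 0.0454]
tcp_rot: [2.566, 1.812, -0.0]
wrist_force: [-1.6, -2.1, 5.9]
width: -0.004
grip_force: 3.0
```

```bash
python3 - <<'E'
from h import *
from workcell import bot,cams
s=bot.read_state();print(s["tool_pos"],s["wrist_force"],s["time"])
c=np.array([.4635,.2735]);d=s["tool_pos"][:2]-c;print(np.hypot(*d),np.arctan2(d[1],d[0]))
a=cams.read_camera("side")["image"][150:270,190:340,::-1]
cv2.imwrite("pics/g.png",cv2.resize(a,(750,600),interpolation=2))
E
```

```text
[0.49996039 0.32832348 0.04544327] [-1.55334193 -2.08587789  5.92450181] 6.0
0.06584052046211009 0.9839133987894874
```

View pics/g.png

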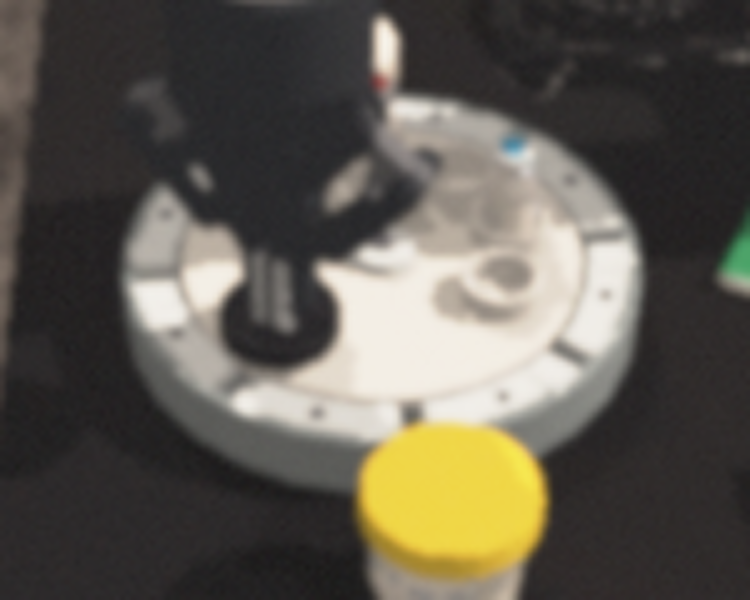

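The cap is now at crop (280,318) and the blue vial at (514,147). I'll raise slowly to 51.5 mm; if the spring force is still there, the tongue has entered the slot.

>>> play_rows([
  [[0,0,-0.004],[0,0,0]],
  [[0,0,-0.008],[0,0,0]],
  [[0,0,-0.012],[0,0,0]],
  [[0,0,-0.016],[0,0,0]],
  [[0,0,-0.02],[0,0,0]],
  [[0,0,-0.024],[0,0,0]],
  [[0,0,-0.024],[0,0,0]],
  [[0,0,-0.024],[0,0,0]],
])

```text
time: 6.72
tool_pos: [0.5, 0.3283, 0.0508]
tcp_rot: [2.567, 1.812, -0.0]
wrist_force: [-1.5, -2.0, 4.6]
width: -0.001
grip_force: 2.3
```

There is still 4.6 N at 50.8 mm, so the tongue is in the slot. I'll lift clear and check.

>>> play_rows([
  [[0,0,-0.008],[0,0,0]],
  [[0,0,-0.016],[0,0,0]],
  [[0,0,-0.03],[0,0,0]],
  [[0,0,-0.06],[0,0,0]],
  [[0,0,-0.15],[0,0,0]],
  [[0,0,-0.3],[0,0,0]],
  [[0,0,-0.45],[0,0,0]],
  [[0,0,-0.6],[0,0,0]],
  [[0,0,-0.7],[0,0,0]],
  [[0,0,-0.8],[0,0,0]],
  [[0,0,-0.8],[0,0,0]],
  [[0,0,-0.8],[0,0,0]],
  [[0,0,-0.8],[0,0,0]],
])

```text
time: 7.8
tool_pos: [0.4996, 0.3282, 0.2502]
tcp_rot: [-2.567, -1.811, 0.001]
wrist_force: [0.4, 0.2, -1.8]
width: -0.002
grip_force: 0.0
```

```bash
python3 - <<'E'
from h import *
from workcell import bot,cams
s=bot.read_state();print(s["tool_pos"],s["wrist_force"],s["time"])
a=cams.read_camera("side")["image"][150:270,190:340,::-1]
cv2.imwrite("pics/k.png",cv2.resize(a,(750,600),interpolation=2))
E
```

```text
[0.49959851 0.3282411  0.25022043] [ 0.44054046  0.15833876 -1.75975559] 7.8
```

View pics/k.png

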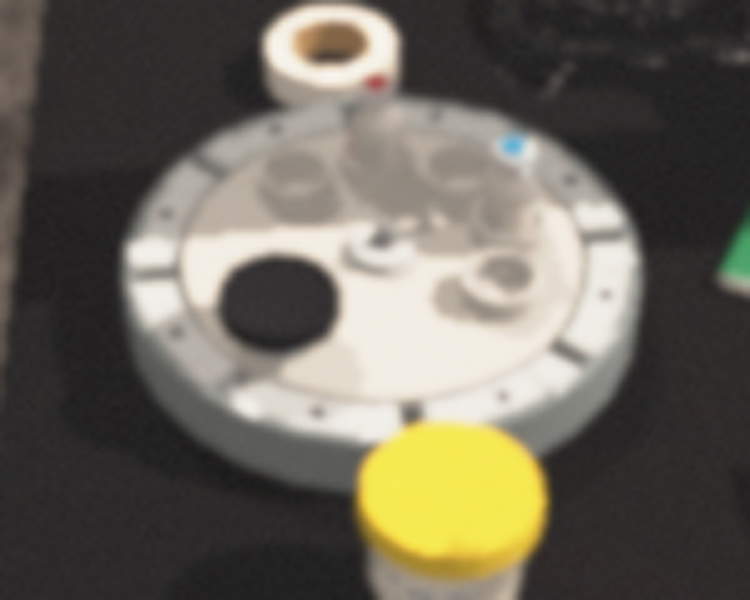

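The cap sits at (279,303), about 15 px higher than when pressed, so it has sprung fully up at the next slot. Both vials are standing, and the cup and tape have not moved.

```bash
python3 -c "
from workcell import bot
print(bot.finish_job())"
```

```text
the job is handed in; nothing more can be done
None
```

The carousel was turned one slot counterclockwise, towards the specimen cup; the plunger sprang up into that slot, both vials are still standing, the cup and tape did not move, and the job was handed in with about 8 s of the 34 s used.

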